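# Work a stuck locking wedge out of a gel casting stand and release the tray

## Task

The orange locking wedge is stuck in the casting stand and bars the clear gel tray in its bay. Without forcing it, hook the wedge's pull eye and work it loose with small pulls to alternate sides, then draw it right out through the mouth of its channel and leave it lying flat there. Then draw the freed tray straight out of the open front of its bay, flat on the blue apron in front of it, until it is wholly out with about a finger's width to spare; leave the other things on the bench alone.

Things in the scene. Friction and masses are not known exactly. Their poses are not given: they have to be found in the camera images.
- stand: Grey casting stand fixed to the worktop. Origin on the worktop on the wedge channel's centre line; z up, +x away from robot, +y left along the channel to its mouth. Channel y -18 to 62 mm, 58 mm wide inside, 72 outside; white jaws at its inner end (y -18 to -8) leave 34 mm. A clear plate 26 to 31 mm above the worktop covers it, so the wedge cannot be lifted out. Tray bay on the right (-y).
- wedge: Loose orange toothed wedge, 210 mm long, 22 mm high, 0.2 kg. At the start its frame coincides with the stand's within 4 mm and 0.02 rad. Along its own y: tapered nose -62 to -8 mm (underside 5 mm up), bar 28 mm wide to 80 mm, then a square pull eye to 148 mm, outside the channel. A straight pull locks it; it comes out in three steps of about 22 mm (see wedge_tooth), then slides free.
- wedge_eye (a point): Centre of the pull eye's window at mid height (11 mm above the wedge's underside), 114 mm in +y from the wedge's origin. The window is open from top to bottom, 56 mm in x by 48 mm in y, with 10 mm thick bars round it, 22 mm high: closed fingertips go in from above and hook it.
- wedge_tip (a point): Tip of the wedge's nose at mid height, 62 mm in -y from the wedge's origin.
- tray: Loose clear gel tray, 0.12 kg, origin under its centre. Floor 3 mm, 100 mm along own x (open ends) by 90 mm along own y, with a wall 3 mm thick, 18 mm high at each end of y. Starts in the bay a quarter turn round: own y along the stand's -x, one wall across the bay's front; centre about x 63, y -76 mm in the stand's frame. Closed fingertips inside can draw it by the front wall.
- flask: Bystander: conical flask, 68 mm wide, 101 mm high, origin under its centre.
- timer: Bystander: white lab timer, 66x72x22 mm, origin under its centre.
- marker: Bystander: black marker pen, 134 mm long in y, 14 mm high, origin under its centre.
- stand_mouth (a point): Middle of the channel's mouth, 60 mm in +y from the stand's origin, 11 mm high. Two white jaws (y 57 to 62 mm) leave 41 mm between them, x -20.5 to 20.5 mm. The wedge leaves through here towards +y.
- stand_bay (a point): Middle of the tray bay's open front, at x 18, y -76 mm in the stand's frame. Bay walls 24 mm high begin here, inner faces 52 mm to either side in y; back wall's face 92 mm farther in +x. Bay floor 3 mm above the worktop, as is the blue apron before it, 110 mm wide, to x = -100 mm. The tray leaves towards -x onto the apron once the wedge's nose no longer lies across this front.
- wedge_tooth (a point): Middle of the second of three square teeth, 9 mm proud of the bar's flanks, 7 mm long. Outer shoulders at wedge y 53 mm (first, +x side), 31 (second, -x side), 9 (third, +x side). A tooth catches behind the mouth's jaw on its side unless the tail is pulled over to the other side: pull to -x for the first, +x for the second, -x for the third.
Not all that is in view belongs to the job. What is shaped like the tray but purple is not meant.

How it is judged:
By the outcome, as a careful person would: the job done as asked, in the order asked, and still so for the second after the job is handed in, with the robot touching nothing.
It also fails if it takes over 56 s, if anything falls off the work surface, if the arm or the gripper's body presses on something with over 40 N, if the wrist force passes 120 N, or if a joint passes its speed limit or range.

## Robot

A 7-joint arm with a two-finger parallel gripper is mounted at the origin on a cart in front of the work surface, level with it; the furniture and walls round the work are solid. World frame = base frame: x ahead of the robot, y to its left, z up, the work surface at z = 0. Lengths are in m, angles in rad, forces in N, time in s.
With the tool pointing down it reaches from about 0.425 to 0.925 m from the base axis. Payload 6.8 kg.
Tool frame: the origin (TCP) lies on the centre line of the jaws, within the pads' length; the fingertips stand 25 mm ahead of it and the grasp point (between the pads) lies 6 mm ahead of it; z points along the fingers, y is the line along which they close (so a half turn about z gives the same grasp; the last joint's range is limited). The gripper opens to 85 mm and grips with 20 to 120 N. Pads are 22 mm wide; open, the fingers measure 114 mm over their backs; the gripper's body (76 mm by 85 mm) begins 54 mm behind the grasp point. The pads swing forward as they close: fully open they stand 13 mm farther back than shut.
Start: joints at [1.217, 0.477, 0.022, 1.555, -0.011, 1.109, -0.083], TCP at [0.164, -0.655, 0.256] pointing down, gripper open.
Joint ranges: [-2.96, 2.96], [-0.34, 2.1], [-1.41, 1.46], [0.24, 2.44], [-1.37, 4.51], [0.17, 1.92], [-2.96, 2.96]. Speed limits (rad/s): [2.39, 2.39, 3.14, 3.14, 3.14, 3.14, 3.14].

## Interface

Orientations are given as a rotation vector (axis times angle).
In Python, from bench import status, imaging, workorder gives the robot as it stands.
- The arm moves only by the tool send_rows, never from a script. Its argument "steps" is a list of rows, each an object of numbers: "dx", "dy", "dz": the shift along the tool's x, y, z in cm; "yaw": the turn about the tool's z in degrees; "gripper": the opening, from 0 (shut) to 1 (fully open). A call has 1 to 5 rows; each row is the pose to reach, as a shift and turn from the pose commanded when the call began, along the tool's axes at that moment; what a row does not reach only later rows make up. A row lasts 1/8 s, in which the tool goes at most 62.5 mm and 10.7 degrees, less where a joint would pass 70% of its speed; a pose out of reach is approached as far as the arm can. A call with a gripper value outside its range is refused whole. The fingers move at their own pace and stop on an object; "force" is the grip in N (left out, the last holds). Time passes only in rows, so rows that repeat a pose let the fingers close. It gives the time, the measured TCP pose, the force, the opening and the grip force at its end, in the units of the state.
- status.get_obs(): the state, without advancing time (a new reading comes with each control period).
- imaging.grab_frame(name): name is "scene" or "top" or "wrist"; returns a dict with "color" (384x512x3 uint8, red, green, blue), "depth" (384x512 float32, m along the optical axis (not along the pixel's ray), 0 where there is no reading), "K" (3x3 intrinsics, pixels), "R" (3x3) and "t" (3): a world point X has camera coordinates R X + t. Camera axes: x right, y down, z forward; pixel columns grow to the right and rows downward; lengths in m; the calibration is good to about 2 mm. A picture is of the moment at which its call begins.
- workorder.hand_in(): hands the job in; it is judged then, once.
The state is a dict: "clock": time; "joints": joint angles; "qvel": joint speeds; "tau": joint torques, N m; "tcp_pos": TCP position; "orientation": TCP orientation; "contact_force": force on the tool from outside, world axes, zero at the start; "moment": the same for the moment, N m; "grip_width": finger opening in m; "gripper_force": force on a finger pad.
Only numpy, scipy, OpenCV 4.12 (cv2) and the standard library are available. Lean on these libraries where they do the work, as an engineer would, in place of code of your own. Each camera call takes 0.05 s, during which the arm holds its last target. There are 200 camera calls.

## Working session

There is one attempt and no reset: what is moved stays moved. The work goes in short steps, Python scripts to look and compute and a tool call to move; the robot and the scene stay as the last step left them, time stands still between calls to the robot, and variables do not carry over. Pictures are saved under pics/ and viewed, at most 10 in all, crops included, and the job is handed in when it is done.

Besides the shell and the picture viewer there is one more tool, called after ">>>" by a JSON object that holds its "fn" and its "kwargs". send_rows: Moves the arm, as the interface text tells. Its arguments: {"type":"object","properties":{"steps":{"type":"array"},"force":{"type":"number"}},"required":["steps"]}

```bash
mkdir -p pics
cat > h.py <<'E'
from bench import status, imaging, workorder
import numpy as np, cv2
from scipy.spatial.transform import Rotation as Ro
def shot(n,f,crop=None,s=1):
    d=imaging.grab_frame(n); im=d["color"][:,:,::-1]
    np.savez('/tmp/'+n+'.npz',**d)
    if crop: a,b,c,e=crop; im=im[b:e,a:c]
    cv2.imwrite('pics/'+f,cv2.resize(im,None,fx=s,fy=s,interpolation=cv2.INTER_CUBIC)); return d
def ray(d,u,v,z):
    "pixel to world on plane z"
    R,t,K=d["R"],d["t"],d["K"]; C=-R.T@t; r=R.T@np.linalg.inv(K)@[u,v,1]
    return C+r*(z-C[2])/r[2]
def dep(d,u,v):
    z=d["depth"][int(v),int(u)]; return d["R"].T@(np.linalg.inv(d["K"])@[u,v,1]*z-d["t"])
def st():
    o=status.get_obs()
    for k in("clock","joints","tcp_pos","orientation","contact_force","grip_width"):print(k,np.round(o[k],4))
    print(Ro.from_rotvec(o["orientation"]).as_matrix().round(3)); return o
E
python3 - <<'E'
from h import *
st()
d=shot("top","t1.png",s=1.5); print(d["K"],d["R"],d["t"])
d=shot("scene","s1.png",s=1.5)
E
```

```text
clock 0.0
joints [ 1.2169  0.4778  0.0223  1.5565 -0.0115  1.1093 -0.0831]
tcp_pos [ 0.1641 -0.6542  0.2553]
orientation [-3.1161e+00 -3.8490e-01  6.0000e-04]
contact_force [-0.8131 -0.0894 -0.8952]
grip_width 0.0852
[[ 0.97   0.243 -0.001]
 [ 0.243 -0.97   0.002]
 [-0.    -0.002 -1.   ]]
[[392.4998365    0.         251.53736669]
 [  0.         392.4998365  197.74633163]
 [  0.           0.           1.        ]] [[ 0.00313203 -0.99990631  0.01332558]
 [-0.98429417 -0.00543468 -0.17645243]
 [ 0.17650832 -0.01256364 -0.98421896]] [-0.0713645   0.5128271   1.20914047]
```

View pics/t1.png

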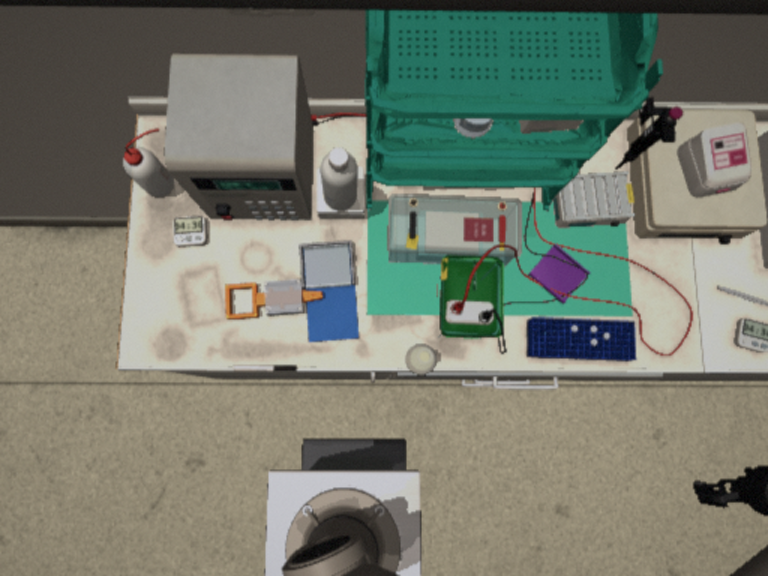

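View pics/s1.png

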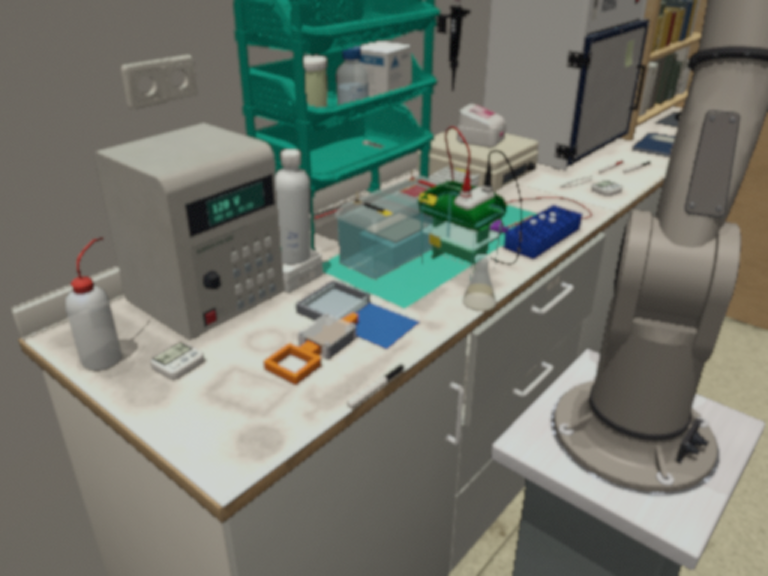

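The top view shows the orange wedge eye at about (241,300)/1.5, the channel with its clear plate at (284,297)/1.5, the tray in its bay at (328,265)/1.5 and the apron at (332,313)/1.5. The marker lies at the near edge, about (285,368)/1.5. I'll enlarge this area.

Run:
```python
from h import *
d=shot("top","t2.png",crop=(140,150,250,250),s=7)
for n,u,v in [("eye",160,200),("plate",190,197)]: print(n,ray(d,u,v,.022).round(4))
# orange pixels -> world
im=cv2.cvtColor(d["color"],cv2.COLOR_RGB2HSV); m=cv2.inRange(im,(5,150,120),(20,255,255)); m[:, :140]=0;m[:,250:]=0;m[:180]=0;m[240:]=0
v,u=np.nonzero(m); P=np.array([ray(d,a,b,.022) for a,b in zip(u,v)]); print(len(u),P.min(0),P.max(0),u.min(),u.max())
```

```text
eye [0.5084 0.2277 0.022 ]
plate [0.5188 0.1308 0.022 ]
262 [0.47218644 0.05282895 0.022     ] [0.54494707 0.25830014 0.022     ] 151 214
```

View pics/t2.png

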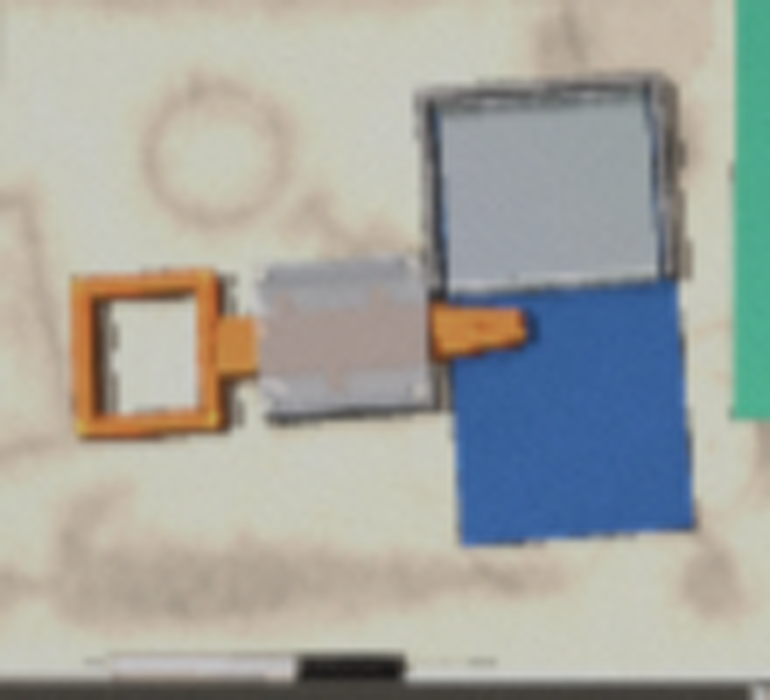

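The enlarged crop shows the eye's outer corners at (72,278), (215,270), (222,428) and (82,437), with the nose tip at (527,326). The plate corners are about (260,262), (418,255), (430,408) and (268,418). The front apron corners are (460,545) and (693,528).

Run:
```python
from h import *
d=dict(np.load('/tmp/top.npz'))
q=lambda x,y,z: ray(d,140+(x+.5)/7-.5,150+(y+.5)/7-.5,z)
E=np.array([q(x,y,.022) for x,y in [(72,278),(215,270),(222,428),(82,437)]]); print(E.round(4)); c=E.mean(0)
tip=q(527,326,.022); w=c-tip; print("eye",c,"tip",tip,"len",np.linalg.norm(w),"yaw",np.arctan2(-w[0],w[1]))
a=np.array([q(x,y,.003) for x,y in [(460,545),(693,528),(675,282)]]);print("apron",a.round(4))
e=a[0]-a[1]; print("apron yaw",np.arctan2(-e[0],e[1]),np.linalg.norm(e)); e=a[2]-a[1]; print(np.arctan2(e[1],e[0]),np.linalg.norm(e))
pl=np.array([q(x,y,.031) for x,y in [(260,262),(418,255),(430,408),(268,418)]]);print("plate",pl.round(4))
yaw=.0; 
o=c+0
for yaw in (.05,.07,.09):
  R=np.array([[np.cos(yaw),-np.sin(yaw)],[np.sin(yaw),np.cos(yaw)]])
  print(yaw,"origin from eye",c[:2]-R@[0,.114],"tip",tip[:2]+R@[0,.062], "apron",a[:2,:2].mean(0)-R@[-.1,-.076],"plate",pl.mean(0)[:2])
```

```text
[[0.5437 0.2623 0.022 ]
 [0.5478 0.196  0.022 ]
 [0.4734 0.1898 0.022 ]
 [0.4689 0.2541 0.022 ]]
eye [0.50846163 0.22554002 0.022     ] tip [0.52209801 0.05009597 0.022     ] len 0.17597318971820053 yaw 0.07756903416988128
apron [[ 0.4217  0.0808  0.003 ]
 [ 0.4302 -0.0276  0.003 ]
 [ 0.5472 -0.018   0.003 ]]
apron yaw 0.07770986718754298 0.10873410910441322
0.08169991652752764 0.11741668131210131
plate [[0.5499 0.1736 0.031 ]
 [0.5537 0.1005 0.031 ]
 [0.4819 0.0931 0.031 ]
 [0.4769 0.1672 0.031 ]]
0.05 origin from eye [0.51415925 0.11168249] tip [0.51899931 0.11201849] apron [0.52201067 0.1074912 ] plate [0.51558888 0.13361049]
0.07 origin from eye [0.51643511 0.1118192 ] tip [0.51776156 0.11194414] apron [0.5203735  0.10939642] plate [0.51558888 0.13361049]
0.09 origin from eye [0.51870778 0.11200141] tip [0.51652554 0.11184504] apron [0.51869856 0.11126852] plate [0.51558888 0.13361049]
```

Run:
```python
from h import *
d=dict(np.load('/tmp/top.npz'))
v,u=np.mgrid[0:384,0:512]; z=d["depth"]; 
P=np.stack([(u-d["K"][0,2])/d["K"][0,0]*z,(v-d["K"][1,2])/d["K"][1,1]*z,z],-1)-d["t"]; P=(P@d["R"])[z>0]
for x0 in np.arange(.35,.75,.05):
  print(round(x0,2),[round(float(P[(P[:,0]>x0)&(P[:,0]<=x0+.05)&(P[:,1]>y0)&(P[:,1]<=y0+.1)][:,2].max(initial=-1)),2) for y0 in np.arange(-.7,.4,.1)])
o=st(); R=Ro.from_rotvec(o["orientation"]).as_matrix(); p=o["tcp_pos"]
for w in [(.42,-.33,.27),(.53,-.05,.26),(.5085,.2255,.15)]: print(w,(R.T@(np.array(w)-p)*100).round(2))
```

```text
0.35 [0.05, 0.05, 0.05, 0.2, 0.22, 0.11, 0.01, 0.01, 0.02, 0.02, 0.01]
0.4 [0.05, 0.05, 0.05, 0.18, 0.28, 0.19, 0.01, 0.01, 0.01, 0.01, 0.01]
0.45 [0.05, 0.05, 0.05, 0.18, 0.32, 0.19, 0.01, 0.04, 0.04, 0.03, 0.01]
0.5 [0.01, 0.01, 0.02, 0.18, 0.32, 0.18, 0.03, 0.04, 0.04, 0.03, 0.01]
0.55 [0.01, 0.02, 0.03, 0.24, 0.3, 0.18, 0.13, 0.03, 0.04, 0.01, 0.01]
0.6 [0.01, 0.02, 0.02, 0.87, 0.87, 0.87, 0.87, 0.86, 0.86, 0.86, 0.03]
0.65 [0.11, 0.07, 0.53, 0.5, 0.5, 0.5, 0.5, 0.32, 0.32, 0.32, 0.32]
0.7 [0.11, 0.07, 0.55, 0.51, 0.5, 0.5, 0.55, 0.33, 0.33, 0.33, 0.33]
clock 0.15
joints [ 1.2169  0.4776  0.0223  1.5562 -0.0115  1.1093 -0.0831]
tcp_pos [ 0.1641 -0.6543  0.2555]
orientation [-3.1165e+00 -3.8500e-01  4.0000e-04]
contact_force [ 0.0598 -0.2011  0.3866]
grip_width 0.0851
[[ 0.97   0.243 -0.   ]
 [ 0.243 -0.97   0.001]
 [-0.    -0.001 -1.   ]]
(0.42, -0.33, 0.27) [ 32.71 -25.23  -1.41]
(0.53, -0.05, 0.26) [ 50.19 -49.71  -0.38]
(0.5085, 0.2255, 0.15) [ 54.81 -76.94  10.66]
```

>>> {"fn": "send_rows", "kwargs": {"steps": [{"dx": 4.5, "dy": -3.5, "dz": -2.5, "yaw": 3, "gripper": 0}, {"dx": 9, "dy": -7, "dz": -5, "yaw": 6, "gripper": 0}, {"dx": 13.5, "dy": -10.5, "dz": -7.5, "yaw": 9.5, "gripper": 0}, {"dx": 18, "dy": -14, "dz": -10, "yaw": 9.5, "gripper": 0}, {"dx": 22.5, "dy": -17.5, "dz": -13.5, "yaw": 9.5, "gripper": 0}], "force": 40}}

```text
clock: 0.78
tcp_pos: [0.3384, -0.431, 0.3892]
orientation: [-3.138, -0.127, 0.001]
contact_force: [0.3, -0.5, 0.1]
grip_width: 0.0003
gripper_force: 0.0
```

>>> {"fn": "send_rows", "kwargs": {"steps": [{"dx": 3.1, "dy": -5.2, "dz": -1.5}, {"dx": 6.2, "dy": -10.4, "dz": -1.5}, {"dx": 9.3, "dy": -15.6, "dz": -1.5}, {"dx": 12.4, "dy": -20.8, "dz": -1.5}, {"dx": 15.5, "dy": -26, "dz": -1.5}]}}

```text
validation failed for argument at $.st...
```

>>> {"fn": "send_rows", "kwargs": {"steps": [{"dx": 2, "dy": -5.8, "dz": 0}, {"dx": 3, "dy": -11.6, "dz": 0}, {"dx": 4, "dy": -17.4, "dz": 2}, {"dx": 5, "dy": -22.8, "dz": 5}, {"dx": 5.5, "dy": -28, "dz": 8}]}}

```text
validation failed for argument at $.st...
```

>>> {"fn": "send_rows", "kwargs": {"steps": [{"dx": 3.1, "dy": -5.2, "dz": -1.5, "yaw": 0, "gripper": 0}, {"dx": 6.2, "dy": -10.4, "dz": -1.5, "yaw": 0, "gripper": 0}, {"dx": 9.3, "dy": -15.6, "dz": -1.5, "yaw": 0, "gripper": 0}, {"dx": 12.4, "dy": -20.8, "dz": -1.5, "yaw": 0, "gripper": 0}, {"dx": 15.5, "dy": -26, "dz": -1.5, "yaw": 0, "gripper": 0}]}}

```text
clock: 1.4
tcp_pos: [0.4717, -0.1598, 0.404]
orientation: [3.139, 0.125, 0.0]
contact_force: [0.6, -0.0, 0.2]
grip_width: -0.0
gripper_force: 0.0
```

>>> {"fn": "send_rows", "kwargs": {"steps": [{"dx": 2, "dy": -5.8, "dz": 0, "yaw": 0, "gripper": 0}, {"dx": 3, "dy": -11.6, "dz": 0, "yaw": 0, "gripper": 0}, {"dx": 4, "dy": -17.4, "dz": 2, "yaw": 0, "gripper": 0}, {"dx": 5, "dy": -22.8, "dz": 5, "yaw": 0, "gripper": 0}, {"dx": 5.5, "dy": -28, "dz": 8, "yaw": 0, "gripper": 0}]}}

```text
clock: 2.02
tcp_pos: [0.5038, 0.1236, 0.3232]
orientation: [-3.139, -0.125, -0.001]
contact_force: [0.0, -0.4, -0.6]
grip_width: -0.0
gripper_force: 0.0
```

>>> {"fn": "send_rows", "kwargs": {"steps": [{"dx": 0.6, "dy": -5, "dz": 2, "yaw": 0, "gripper": 0}, {"dx": 1.3, "dy": -10.1, "dz": 5, "yaw": 0, "gripper": 0}, {"dx": 1.3, "dy": -10.1, "dz": 11, "yaw": 0, "gripper": 0}, {"dx": 1.3, "dy": -10.1, "dz": 17, "yaw": 0, "gripper": 0}, {"dx": 1.3, "dy": -10.1, "dz": 22, "yaw": 0, "gripper": 0}]}}

```text
clock: 2.65
tcp_pos: [0.508, 0.2231, 0.1016]
orientation: [3.138, 0.126, -0.002]
contact_force: [1.3, -0.1, 0.4]
grip_width: -0.0003
gripper_force: 0.0
```

Run:
```python
from h import *
st(); d=shot("wrist","w1.png",s=1.5)
```

```text
clock 2.65
joints [-0.1244  0.5331 -0.5142  1.9413  0.37    0.7622 -2.3418]
tcp_pos [0.508  0.2231 0.1016]
orientation [ 3.1385e+00  1.2580e-01 -2.3000e-03]
contact_force [ 1.2882 -0.1152  0.3503]
grip_width -0.0003
[[ 0.997  0.08  -0.001]
 [ 0.08  -0.997 -0.001]
 [-0.001  0.001 -1.   ]]
```

View pics/w1.png

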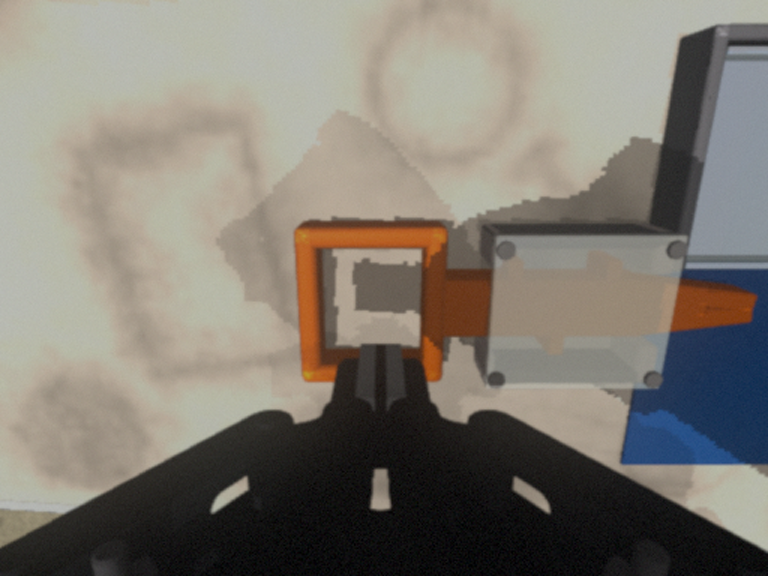

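The wrist view shows the eye's outer corners at (297,226), (447,225), (441,381) and (304,381). The plate is at (484–687, 234–387) with the teeth visible beneath it, and the nose tip is at (756,300).

Run:
```python
from h import *
d=dict(np.load('/tmp/wrist.npz'))
q=lambda x,y,z: ray(d,(x+.5)/1.5-.5,(y+.5)/1.5-.5,z)
E=np.array([q(x,y,.022) for x,y in [(297,226),(447,225),(441,381),(304,381)]]); print(E.round(4),E.mean(0))
print("tip",q(756,300,.02)); print("plate",np.array([q(*p,.031) for p in [(505,250),(676,249),(496,379),(653,379)]]).round(4))
```

```text
[[0.5443 0.2602 0.022 ]
 [0.5498 0.1961 0.022 ]
 [0.4754 0.1899 0.022 ]
 [0.4703 0.2548 0.022 ]] [0.50994391 0.22525683 0.022     ]
tip [0.52645285 0.05140527 0.02      ]
plate [[0.5427 0.1723 0.031 ]
 [0.5487 0.1015 0.031 ]
 [0.4832 0.1669 0.031 ]
 [0.4888 0.0959 0.031 ]]
```

>>> {"fn": "send_rows", "kwargs": {"steps": [{"dx": 0.1, "dy": -0.2, "dz": 4, "yaw": 0, "gripper": 0}, {"dx": 0.1, "dy": -0.2, "dz": 7, "yaw": 0, "gripper": 0}, {"dx": 0.1, "dy": -0.2, "dz": 7, "yaw": 0, "gripper": 0}]}}

```text
clock: 3.08
tcp_pos: [0.5084, 0.225, 0.033]
orientation: [3.137, 0.126, -0.005]
contact_force: [-1.3, 0.6, 0.3]
grip_width: 0.0001
gripper_force: 0.0
```

>>> {"fn": "send_rows", "kwargs": {"steps": [{"dx": -0.6, "dy": -0.4, "dz": 0, "yaw": 0, "gripper": 0}, {"dx": -1.2, "dy": -0.4, "dz": 0, "yaw": 0, "gripper": 0}, {"dx": -1.6, "dy": -0.4, "dz": 0, "yaw": 0, "gripper": 0}, {"dx": -2, "dy": -0.4, "dz": 0, "yaw": 0, "gripper": 0}, {"dx": -2.3, "dy": -0.4, "dz": 0, "yaw": 0, "gripper": 0}]}}

```text
clock: 3.7
tcp_pos: [0.4865, 0.2277, 0.0344]
orientation: [-3.139, -0.125, -0.002]
contact_force: [1.9, -0.8, 0.3]
grip_width: -0.0002
gripper_force: 0.5
```

>>> {"fn": "send_rows", "kwargs": {"steps": [{"dx": -0.2, "dy": 0, "dz": 0.2, "yaw": 0, "gripper": 0}, {"dx": -0.4, "dy": 0, "dz": 0.2, "yaw": 0, "gripper": 0}, {"dx": -0.4, "dy": 0, "dz": 0.2, "yaw": 0, "gripper": 0}]}}

```text
clock: 4.08
tcp_pos: [0.482, 0.2274, 0.0318]
orientation: [3.139, 0.126, -0.001]
contact_force: [0.2, -0.0, 0.6]
grip_width: 0.0003
gripper_force: 0.0
```

Run:
```python
from h import *
st(); d=shot("wrist","w2.png",s=1.5)
```

```text
clock 4.075
joints [-0.2005  0.6132 -0.4522  2.0212  0.4568  0.6064 -2.4534]
tcp_pos [0.482  0.2274 0.0318]
orientation [ 3.1388e+00  1.2560e-01 -9.0000e-04]
contact_force [ 0.2326 -0.0067  0.5773]
grip_width 0.0003
[[ 0.997  0.08  -0.001]
 [ 0.08  -0.997 -0.   ]
 [-0.001  0.    -1.   ]]
```

View pics/w2.png

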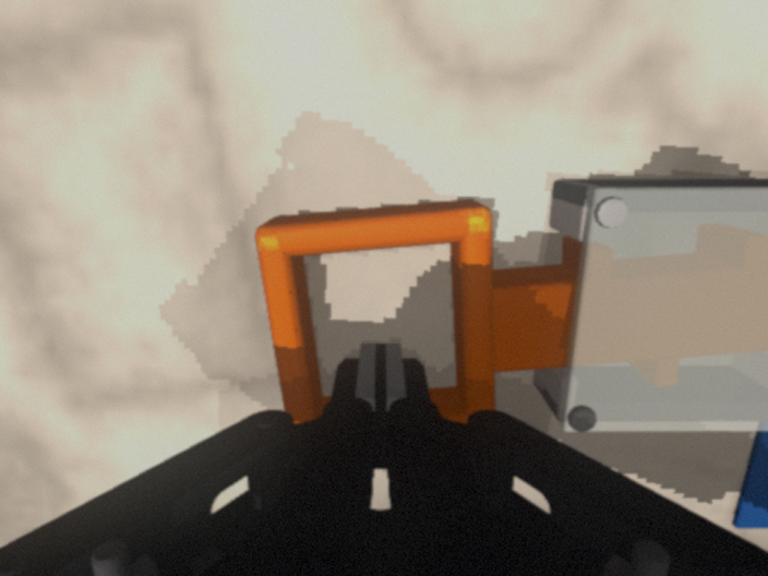

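The wrist view shows the wedge's tail swung towards -x by about 0.1 rad: the eye's top edge runs from (260,240) to (490,205), and the fingers bear on the near bar. Now I'll pull gently along +y.

>>> {"fn": "send_rows", "kwargs": {"steps": [{"dx": -0.1, "dy": -0.3, "dz": 0, "yaw": 0, "gripper": 0}, {"dx": -0.1, "dy": -0.6, "dz": 0, "yaw": 0, "gripper": 0}, {"dx": -0.1, "dy": -0.9, "dz": 0, "yaw": 0, "gripper": 0}, {"dx": -0.1, "dy": -1.2, "dz": 0, "yaw": 0, "gripper": 0}]}}

```text
clock: 4.62
tcp_pos: [0.4803, 0.2393, 0.0319]
orientation: [3.139, 0.126, -0.0]
contact_force: [0.7, -1.4, 0.4]
grip_width: -0.0004
gripper_force: 0.6
```

>>> {"fn": "send_rows", "kwargs": {"steps": [{"dx": -0.1, "dy": -0.3, "dz": 0, "yaw": 0, "gripper": 0}, {"dx": -0.1, "dy": -0.5, "dz": 0, "yaw": 0, "gripper": 0}]}}

```text
clock: 4.88
tcp_pos: [0.4788, 0.2444, 0.032]
orientation: [3.139, 0.126, -0.0]
contact_force: [1.2, -0.8, 0.2]
grip_width: 0.0003
gripper_force: 0.5
```

>>> {"fn": "send_rows", "kwargs": {"steps": [{"dx": -0.05, "dy": -0.3, "dz": 0, "yaw": 0, "gripper": 0}, {"dx": -0.05, "dy": -0.6, "dz": 0, "yaw": 0, "gripper": 0}, {"dx": -0.05, "dy": -0.9, "dz": 0, "yaw": 0, "gripper": 0}, {"dx": -0.05, "dy": -0.9, "dz": 0, "yaw": 0, "gripper": 0}]}}

```text
clock: 5.38
tcp_pos: [0.4776, 0.2538, 0.032]
orientation: [-3.138, -0.126, -0.0]
contact_force: [0.3, 1.1, 0.3]
grip_width: 0.0001
gripper_force: 0.0
```

Run:
```python
from h import *
d=shot("wrist","w3.png",s=1.5)
```

```text
(no output)
```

View pics/w3.png

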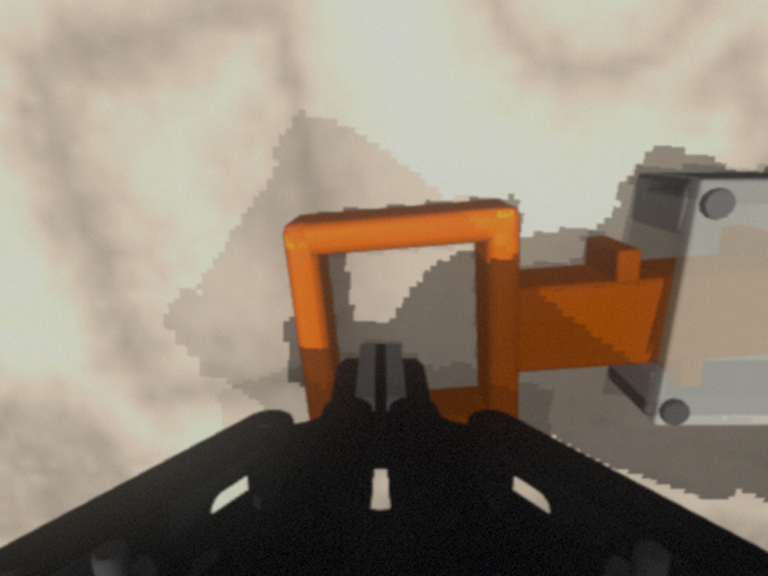

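The first tooth is now outside the mouth at (612,258), clear of the jaw; I estimate about 19 mm of wedge travel. Next I swing the tail to +x.

>>> {"fn": "send_rows", "kwargs": {"steps": [{"dx": 1.2, "dy": 0.2, "dz": 0, "yaw": 0, "gripper": 0}, {"dx": 2.4, "dy": 0.2, "dz": 0, "yaw": 0, "gripper": 0}, {"dx": 3.4, "dy": 0.2, "dz": 0, "yaw": 0, "gripper": 0}, {"dx": 4, "dy": 0.2, "dz": 0, "yaw": 0, "gripper": 0}, {"dx": 4.5, "dy": 0.2, "dz": 0, "yaw": 0, "gripper": 0}]}}

```text
clock: 6.05
tcp_pos: [0.5228, 0.2547, 0.0318]
orientation: [3.139, 0.125, -0.001]
contact_force: [-1.1, -0.8, 0.5]
grip_width: 0.0005
gripper_force: 0.5
```

>>> {"fn": "send_rows", "kwargs": {"steps": [{"dx": 0.4, "dy": 0, "dz": 0, "yaw": 0, "gripper": 0}, {"dx": 0.8, "dy": 0, "dz": 0, "yaw": 0, "gripper": 0}, {"dx": 1.1, "dy": 0, "dz": 0, "yaw": 0, "gripper": 0}, {"dx": 1.1, "dy": 0, "dz": 0, "yaw": 0, "gripper": 0}]}}

```text
clock: 6.55
tcp_pos: [0.5341, 0.2558, 0.0321]
orientation: [-3.139, -0.125, -0.001]
contact_force: [0.7, 0.2, 0.4]
grip_width: -0.0003
gripper_force: 0.0
```

Run:
```python
from h import *
d=shot("wrist","w4.png",s=1.5)
```

```text
(no output)
```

View pics/w4.png

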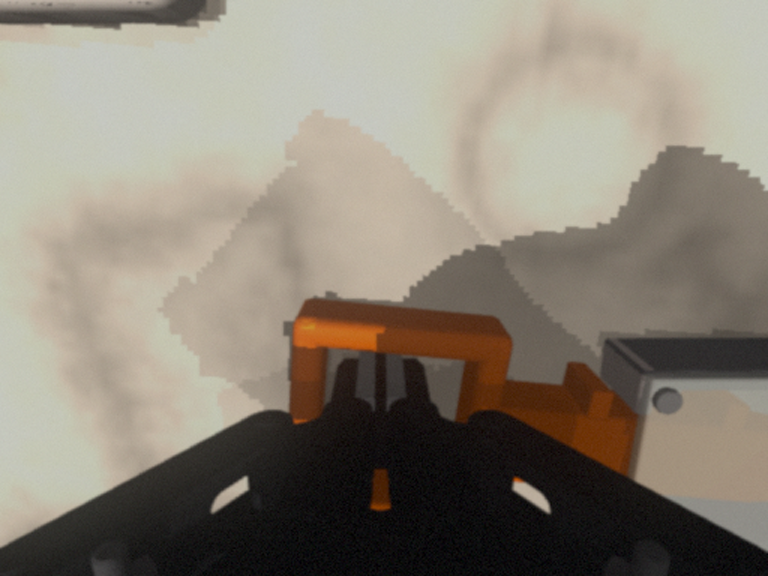

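The wedge is swung to +x: its far edge runs from (310,298) to (500,317), and there's about a 3 mm gap to the outer bar. Now I pull about 27 mm.

>>> {"fn": "send_rows", "kwargs": {"steps": [{"dx": 0.1, "dy": -0.4, "dz": 0, "yaw": 0, "gripper": 0}, {"dx": 0.1, "dy": -0.7, "dz": 0, "yaw": 0, "gripper": 0}, {"dx": 0.1, "dy": -1, "dz": 0, "yaw": 0, "gripper": 0}, {"dx": 0.15, "dy": -1.3, "dz": 0, "yaw": 0, "gripper": 0}]}}

```text
clock: 7.1
tcp_pos: [0.5342, 0.2694, 0.0321]
orientation: [-3.138, -0.126, -0.001]
contact_force: [-1.0, -1.1, -0.2]
grip_width: -0.0001
gripper_force: 0.3
```

>>> {"fn": "send_rows", "kwargs": {"steps": [{"dx": 0.05, "dy": -0.3, "dz": 0, "yaw": 0, "gripper": 0}, {"dx": 0.1, "dy": -0.6, "dz": 0, "yaw": 0, "gripper": 0}, {"dx": 0.1, "dy": -0.9, "dz": 0, "yaw": 0, "gripper": 0}, {"dx": 0.1, "dy": -1.2, "dz": 0, "yaw": 0, "gripper": 0}, {"dx": 0.1, "dy": -1.4, "dz": 0, "yaw": 0, "gripper": 0}]}}

```text
clock: 7.72
tcp_pos: [0.534, 0.2831, 0.032]
orientation: [-3.139, -0.126, -0.0]
contact_force: [-0.7, -1.2, 0.5]
grip_width: -0.0001
gripper_force: 0.6
```

Run:
```python
from h import *
st();d=shot("wrist","w5.png",s=1.5)
```

```text
clock 7.725
joints [-0.2558  0.6925 -0.4505  1.85    0.446   0.7002 -2.4533]
tcp_pos [0.534  0.2831 0.032 ]
orientation [-3.139e+00 -1.258e-01 -1.000e-04]
contact_force [-0.7488 -1.1784  0.4697]
grip_width -0.0001
[[ 0.997  0.08   0.   ]
 [ 0.08  -0.997  0.   ]
 [ 0.    -0.    -1.   ]]
```

View pics/w5.png

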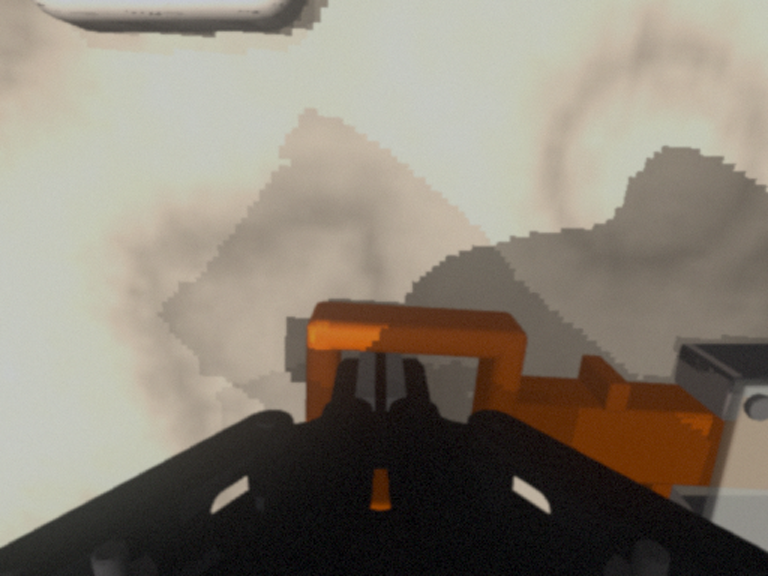

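The gripper hides the second tooth, but the forces stayed near 1 N and the computed travel is about 44 mm, so it is past the jaw. Now I swing to -x for the third tooth.

>>> {"fn": "send_rows", "kwargs": {"steps": [{"dx": -1.3, "dy": 0.2, "dz": 0, "yaw": 0, "gripper": 0}, {"dx": -2.6, "dy": 0.2, "dz": 0, "yaw": 0, "gripper": 0}, {"dx": -3.8, "dy": 0.2, "dz": 0, "yaw": 0, "gripper": 0}, {"dx": -4.6, "dy": 0.2, "dz": 0, "yaw": 0, "gripper": 0}, {"dx": -5.4, "dy": 0.2, "dz": 0, "yaw": 0, "gripper": 0}]}}

```text
clock: 8.4
tcp_pos: [0.4803, 0.2764, 0.0322]
orientation: [-3.139, -0.125, -0.001]
contact_force: [1.3, -0.8, 0.1]
grip_width: 0.0001
gripper_force: 0.6
```

>>> {"fn": "send_rows", "kwargs": {"steps": [{"dx": -0.4, "dy": 0, "dz": 0, "yaw": 0, "gripper": 0}, {"dx": -0.8, "dy": 0, "dz": 0, "yaw": 0, "gripper": 0}, {"dx": -1.1, "dy": 0, "dz": 0, "yaw": 0, "gripper": 0}, {"dx": -1.1, "dy": 0, "dz": 0, "yaw": 0, "gripper": 0}]}}

```text
clock: 8.9
tcp_pos: [0.4699, 0.2747, 0.032]
orientation: [3.138, 0.124, 0.001]
contact_force: [2.7, -4.4, 3.1]
grip_width: 0.0003
gripper_force: 2.9
```

Run:
```python
from h import *
st();d=shot("wrist","w6.png",s=1.5)
```

```text
clock 8.9
joints [-0.2914  0.6248 -0.4504  1.9949  0.4552  0.6212 -2.5358]
tcp_pos [0.4699 0.2747 0.032 ]
orientation [3.1379e+00 1.2420e-01 6.0000e-04]
contact_force [ 2.664  -4.4132  3.132 ]
grip_width 0.0003
[[ 0.997  0.079  0.   ]
 [ 0.079 -0.997 -0.001]
 [ 0.     0.001 -1.   ]]
```

View pics/w6.png

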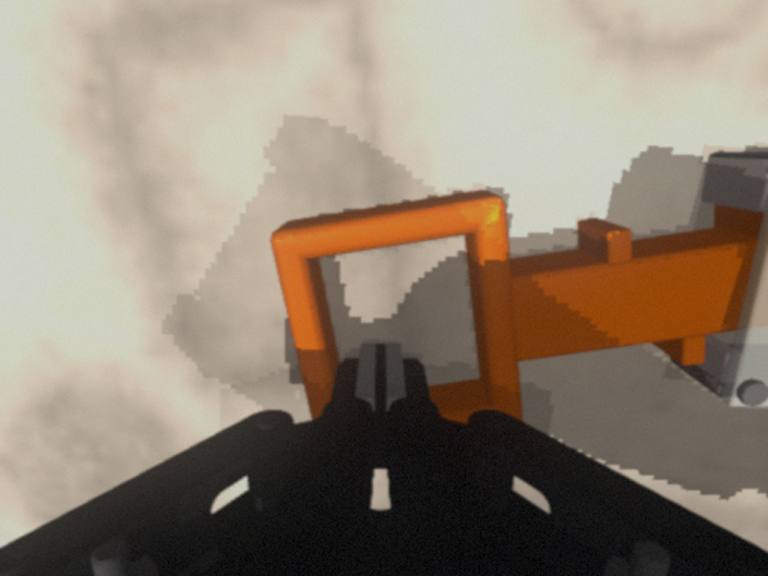

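The second tooth is outside the mouth at (685,350), and the wedge is swung to -x with a light 5 N contact. Now I pull for the third tooth.

>>> {"fn": "send_rows", "kwargs": {"steps": [{"dx": 0, "dy": -0.3, "dz": 0, "yaw": 0, "gripper": 0}, {"dx": 0, "dy": -0.5, "dz": 0, "yaw": 0, "gripper": 0}, {"dx": 0, "dy": -0.7, "dz": 0, "yaw": 0, "gripper": 0}]}}

```text
clock: 9.32
tcp_pos: [0.4683, 0.2831, 0.0319]
orientation: [-3.139, -0.126, 0.001]
contact_force: [0.6, -1.5, 0.5]
grip_width: 0.0
gripper_force: 0.8
```

>>> {"fn": "send_rows", "kwargs": {"steps": [{"dx": 0, "dy": -0.2, "dz": 0, "yaw": 0, "gripper": 0}, {"dx": 0, "dy": -0.4, "dz": 0, "yaw": 0, "gripper": 0}, {"dx": 0, "dy": -0.6, "dz": 0, "yaw": 0, "gripper": 0}]}}

```text
clock: 9.7
tcp_pos: [0.4683, 0.2887, 0.032]
orientation: [-3.139, -0.126, 0.0]
contact_force: [0.1, -0.4, 0.6]
grip_width: 0.0002
gripper_force: 0.7
```

>>> {"fn": "send_rows", "kwargs": {"steps": [{"dx": 0, "dy": -0.3, "dz": 0, "yaw": 0, "gripper": 0}, {"dx": 0, "dy": -0.6, "dz": 0, "yaw": 0, "gripper": 0}, {"dx": 0, "dy": -0.9, "dz": 0, "yaw": 0, "gripper": 0}, {"dx": 0, "dy": -1.2, "dz": 0, "yaw": 0, "gripper": 0}, {"dx": 0, "dy": -1.5, "dz": 0, "yaw": 0, "gripper": 0}]}}

```text
clock: 10.32
tcp_pos: [0.4671, 0.3037, 0.032]
orientation: [3.139, 0.126, -0.0]
contact_force: [0.5, -1.0, 0.4]
grip_width: 0.0001
gripper_force: 0.6
```

Run:
```python
from h import *
d=shot("wrist","w7.png",s=1.5)
```

```text
(no output)
```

View pics/w7.png

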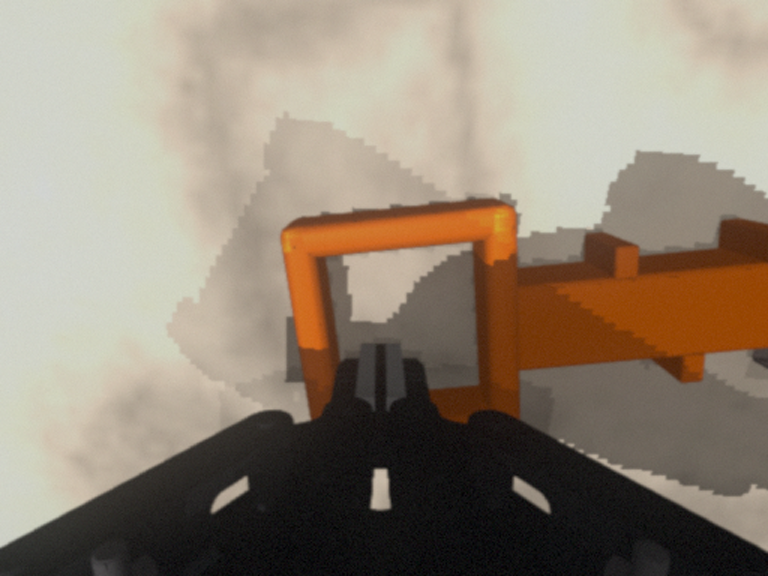

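All three teeth are outside, with the third at (745,230), and the wedge slides free. I'll draw it out by about 7.5 cm more. My picture views are used up, so from here I'll check by measurement.

>>> {"fn": "send_rows", "kwargs": {"steps": [{"dx": 0.2, "dy": -0.8, "dz": 0, "yaw": 0, "gripper": 0}, {"dx": 0.4, "dy": -1.6, "dz": 0, "yaw": 0, "gripper": 0}, {"dx": 0.5, "dy": -2.4, "dz": 0, "yaw": 0, "gripper": 0}, {"dx": 0.6, "dy": -3.2, "dz": 0, "yaw": 0, "gripper": 0}, {"dx": 0.7, "dy": -4, "dz": 0, "yaw": 0, "gripper": 0}]}}

```text
clock: 11.0
tcp_pos: [0.4709, 0.3446, 0.032]
orientation: [3.139, 0.126, -0.0]
contact_force: [0.7, -1.0, 0.4]
grip_width: -0.0001
gripper_force: 0.5
```

>>> {"fn": "send_rows", "kwargs": {"steps": [{"dx": 0.1, "dy": -0.8, "dz": 0, "yaw": 0, "gripper": 0}, {"dx": 0.2, "dy": -1.6, "dz": 0, "yaw": 0, "gripper": 0}, {"dx": 0.3, "dy": -2.4, "dz": 0, "yaw": 0, "gripper": 0}, {"dx": 0.3, "dy": -3.2, "dz": 0, "yaw": 0, "gripper": 0}, {"dx": 0.3, "dy": -3.8, "dz": 0, "yaw": 0, "gripper": 0}]}}

```text
clock: 11.62
tcp_pos: [0.4707, 0.3827, 0.032]
orientation: [-3.139, -0.126, 0.0]
contact_force: [0.6, -0.9, -0.2]
grip_width: 0.0001
gripper_force: 0.5
```

```bash
cat >> h.py <<'E'
O=np.array([.5177,.1120]); Y=.082; RS=np.array([[np.cos(Y),-np.sin(Y)],[np.sin(Y),np.cos(Y)]])
def S(p): return RS.T@(np.array(p)[:2]-O)
def orange(d):
    im=cv2.cvtColor(d["color"],cv2.COLOR_RGB2HSV); m=cv2.inRange(im,(5,140,90),(20,255,255)); m[:,:95]=0;m[:,250:]=0;m[:150]=0;m[245:]=0
    v,u=np.nonzero(m); P=np.array([S(ray(d,a,b,.02)) for a,b in zip(u,v)])
    print("orange stand y",P[:,1].min(),P[:,1].max(),"x",P[:,0].min(),P[:,0].max(),len(P),"tip x",P[P[:,1]<P[:,1].min()+.006][:,0].mean())
E
python3 - <<'E'
from h import *
o=st();print(S(o["tcp_pos"])); d=shot("top","x.png"); orange(d)
E
```

```text
clock 11.625
joints [-0.4522  0.695  -0.4492  1.8444  0.4443  0.7029 -2.6457]
tcp_pos [0.4707 0.3827 0.032 ]
orientation [-3.1389e+00 -1.2600e-01  1.0000e-04]
contact_force [ 0.6112 -0.8925 -0.2243]
grip_width 0.0001
[[ 0.997  0.08  -0.   ]
 [ 0.08  -0.997  0.   ]
 [-0.    -0.    -1.   ]]
[-0.02463932  0.27366318]
orange stand y 0.08798570733538894 0.17175513429872047 x -0.030801829821491586 0.0035403366009189533 164 tip x -0.019647667296813377
```

>>> {"fn": "send_rows", "kwargs": {"steps": [{"dx": 0.6, "dy": 0.4, "dz": 0, "yaw": 0, "gripper": 0}, {"dx": 0.6, "dy": 0.4, "dz": -1, "yaw": 0, "gripper": 0}, {"dx": 0.6, "dy": 0.4, "dz": -4, "yaw": 0, "gripper": 0}, {"dx": 0.6, "dy": 0.4, "dz": -8, "yaw": 0, "gripper": 0}, {"dx": 0.6, "dy": 0.4, "dz": -12, "yaw": 0, "gripper": 0}]}}

```text
clock: 12.3
tcp_pos: [0.4773, 0.3782, 0.1539]
orientation: [-3.139, -0.125, -0.0]
contact_force: [1.0, -0.4, 0.1]
grip_width: -0.0002
gripper_force: 0.0
```

Run:
```python
from h import *
d=dict(np.load('/tmp/top.npz'))
q=lambda x,y,z: S(ray(d,140+(x+.5)/7-.5,150+(y+.5)/7-.5,z))
for p in [(450,293),(550,286),(655,278)]: print("front",q(*p,.021))
for p in [(420,95),(660,78)]: print("back outer",q(*p,.024))
o=status.get_obs(); R=Ro.from_rotvec(o["orientation"]).as_matrix(); p=o["tcp_pos"]; print(p)
for x,y,z in[(.04,-.076,.13)]:
  w=np.r_[O+RS@[x,y],z]; print(w,(R.T@(w-p)*100).round(2))
d=shot("top","x.png"); orange(d)
```

```text
front [ 0.01787213 -0.02717565]
front [ 0.01764566 -0.07387489]
front [ 0.01771663 -0.12302671]
back outer [ 0.11334413 -0.01883883]
back outer [ 0.11311417 -0.13224003]
[0.47733268 0.37820852 0.15386145]
[0.56379061 0.03953169 0.13      ] [ 5.93 34.45  2.38]
orange stand y 0.08812342985711377 0.2680500017823881 x -0.030801829821491586 0.023943853281375785 273 tip x -0.02033387898689063
```

>>> {"fn": "send_rows", "kwargs": {"steps": [{"dx": 1, "dy": 6, "dz": 0, "yaw": 0, "gripper": 0}, {"dx": 2, "dy": 12, "dz": 0, "yaw": 0, "gripper": 0}, {"dx": 3, "dy": 18, "dz": 0, "yaw": 0, "gripper": 0}, {"dx": 4, "dy": 24, "dz": 0, "yaw": 0, "gripper": 0}, {"dx": 5, "dy": 30, "dz": 0, "yaw": 0, "gripper": 0}]}}

```text
clock: 12.98
tcp_pos: [0.5515, 0.0813, 0.1528]
orientation: [-3.139, -0.125, -0.002]
contact_force: [1.2, -0.1, 0.3]
grip_width: -0.0
gripper_force: 0.0
```

>>> {"fn": "send_rows", "kwargs": {"steps": [{"dx": 0.9, "dy": 4.5, "dz": 1, "yaw": 0, "gripper": 0}, {"dx": 0.9, "dy": 4.5, "dz": 5, "yaw": 0, "gripper": 0}, {"dx": 0.9, "dy": 4.5, "dz": 8, "yaw": 0, "gripper": 0}, {"dx": 0.9, "dy": 4.5, "dz": 8, "yaw": 0, "gripper": 0}]}}

```text
clock: 13.48
tcp_pos: [0.562, 0.0388, 0.0706]
orientation: [3.139, 0.125, -0.006]
contact_force: [1.3, -0.2, 0.5]
grip_width: 0.0
gripper_force: 0.0
```

Run:
```python
from h import *
o=st(); print(S(o["tcp_pos"]))
```

```text
clock 13.475
joints [ 0.159   0.5798 -0.4371  1.9367  0.3645  0.7068 -1.9882]
tcp_pos [0.562  0.0388 0.0706]
orientation [ 3.1388  0.125  -0.0063]
contact_force [ 1.3243 -0.1545  0.487 ]
grip_width 0.0
[[ 0.997  0.08  -0.004]
 [ 0.08  -0.997 -0.   ]
 [-0.004  0.    -1.   ]]
[ 0.03814132 -0.07661337]
```

>>> {"fn": "send_rows", "kwargs": {"steps": [{"dx": 0, "dy": -0.1, "dz": 1.5, "yaw": 0, "gripper": 0}, {"dx": 0, "dy": -0.1, "dz": 3, "yaw": 0, "gripper": 0}, {"dx": 0, "dy": -0.1, "dz": 3.4, "yaw": 0, "gripper": 0}, {"dx": 0, "dy": -0.1, "dz": 3.4, "yaw": 0, "gripper": 0}]}}

```text
clock: 13.98
tcp_pos: [0.5634, 0.0405, 0.0378]
orientation: [3.139, 0.126, -0.001]
contact_force: [-0.2, -0.4, -1.0]
grip_width: -0.0
gripper_force: 0.0
```

>>> {"fn": "send_rows", "kwargs": {"steps": [{"dx": -0.3, "dy": 0, "dz": 0, "yaw": 0, "gripper": 0}, {"dx": -0.6, "dy": 0, "dz": 0, "yaw": 0, "gripper": 0}, {"dx": -1.2, "dy": 0, "dz": 0, "yaw": 0, "gripper": 0}, {"dx": -2, "dy": 0, "dz": 0, "yaw": 0, "gripper": 0}, {"dx": -3, "dy": 0, "dz": 0, "yaw": 0, "gripper": 0}]}}

```text
clock: 14.6
tcp_pos: [0.5332, 0.038, 0.0382]
orientation: [-3.139, -0.126, -0.001]
contact_force: [1.1, -0.1, 0.2]
grip_width: 0.0001
gripper_force: 0.5
```

Run:
```python
from h import *
o=st(); print(S(o["tcp_pos"]))
```

```text
clock 14.6
joints [ 0.137   0.5951 -0.4106  2.019   0.4043  0.605  -2.038 ]
tcp_pos [0.5332 0.038  0.0382]
orientation [-3.1389e+00 -1.2560e-01 -1.0000e-03]
contact_force [ 1.0674 -0.133   0.1947]
grip_width 0.0001
[[ 0.997  0.08   0.001]
 [ 0.08  -0.997  0.   ]
 [ 0.001 -0.    -1.   ]]
[ 0.00941416 -0.07500176]
```

>>> {"fn": "send_rows", "kwargs": {"steps": [{"dx": -0.8, "dy": 0, "dz": 0.2, "yaw": 0, "gripper": 0}, {"dx": -1.6, "dy": 0, "dz": 0.2, "yaw": 0, "gripper": 0}, {"dx": -2.4, "dy": 0, "dz": 0.2, "yaw": 0, "gripper": 0}, {"dx": -3.2, "dy": 0, "dz": 0.2, "yaw": 0, "gripper": 0}, {"dx": -4, "dy": 0, "dz": 0.2, "yaw": 0, "gripper": 0}]}}

```text
clock: 15.22
tcp_pos: [0.4931, 0.0347, 0.0359]
orientation: [3.139, 0.126, -0.0]
contact_force: [0.7, -0.6, -0.6]
grip_width: 0.0002
gripper_force: 0.2
```

>>> {"fn": "send_rows", "kwargs": {"steps": [{"dx": -0.8, "dy": 0, "dz": 0, "yaw": 0, "gripper": 0}, {"dx": -1.6, "dy": 0, "dz": 0, "yaw": 0, "gripper": 0}, {"dx": -2.4, "dy": 0, "dz": 0, "yaw": 0, "gripper": 0}, {"dx": -3.2, "dy": 0, "dz": 0, "yaw": 0, "gripper": 0}, {"dx": -3.9, "dy": 0, "dz": 0, "yaw": 0, "gripper": 0}]}}

```text
clock: 15.85
tcp_pos: [0.4544, 0.0316, 0.036]
orientation: [3.139, 0.126, 0.0]
contact_force: [0.1, -0.6, -0.3]
grip_width: -0.0
gripper_force: 0.2
```

Run:
```python
from h import *
o=st(); print(S(o["tcp_pos"]))
```

```text
clock 15.85
joints [ 0.1337  0.5142 -0.4078  2.2001  0.4189  0.5001 -2.0894]
tcp_pos [0.4544 0.0316 0.036 ]
orientation [3.1391e+00 1.2560e-01 1.0000e-04]
contact_force [ 0.1194 -0.5671 -0.3257]
grip_width -0.0
[[ 0.997  0.08   0.   ]
 [ 0.08  -0.997 -0.   ]
 [ 0.     0.    -1.   ]]
[-0.06969902 -0.07492159]
```

>>> {"fn": "send_rows", "kwargs": {"steps": [{"dx": -0.3, "dy": 0, "dz": 0, "yaw": 0, "gripper": 0}, {"dx": -0.3, "dy": 0, "dz": 0, "yaw": 0, "gripper": 0}, {"dx": 0.3, "dy": 0, "dz": 0, "yaw": 0, "gripper": 0}, {"dx": 0.5, "dy": 0, "dz": -1, "yaw": 0, "gripper": 0}, {"dx": 0.5, "dy": 0, "dz": -4, "yaw": 0, "gripper": 0}]}}

```text
clock: 16.48
tcp_pos: [0.4594, 0.0321, 0.076]
orientation: [-3.139, -0.126, 0.004]
contact_force: [0.1, 0.1, 0.2]
grip_width: 0.0003
gripper_force: 0.0
```

>>> {"fn": "send_rows", "kwargs": {"steps": [{"dx": 1, "dy": -1, "dz": -6, "yaw": 0, "gripper": 0}, {"dx": 2, "dy": -6, "dz": -10, "yaw": 0, "gripper": 0}, {"dx": 2, "dy": -12, "dz": -13, "yaw": 0, "gripper": 0}, {"dx": 2, "dy": -18, "dz": -15, "yaw": 0, "gripper": 0}, {"dx": 2, "dy": -23, "dz": -15, "yaw": 0, "gripper": 0}]}}

```text
clock: 17.1
tcp_pos: [0.4621, 0.2653, 0.2288]
orientation: [-3.137, -0.125, -0.006]
contact_force: [1.0, -0.2, -0.4]
grip_width: 0.0003
gripper_force: 0.0
```

Run:
```python
from h import *
o=st(); d=shot("top","y.png"); orange(d)
# rectify apron/bay area at z=.012 : stand x from .13 to -.11 along rows, print mean saturation profile over y -.10..-.05
hs=cv2.cvtColor(d["color"],cv2.COLOR_RGB2HSV)
def pix(x,y,z):
    c=d["R"]@np.r_[O+RS@[x,y],z]+d["t"]; k=d["K"]@c; return k[:2]/k[2]
for nm,ys,xs in [("alongx",np.linspace(-.1,-.05,11),np.arange(.03,-.112,-.004))]:
  for x in xs:
    px=np.array([pix(x,y,.012) for y in ys]).round().astype(int); c=d["color"][px[:,1],px[:,0]].mean(0); print(round(x*1000),c.round().astype(int),end=" ")
print()
for y in np.arange(-.01,-.145,-.005):
    px=np.array([pix(x,y,.006) for x in np.linspace(-.07,-.02,9)]).round().astype(int); print(round(y*1000),d["color"][px[:,1],px[:,0]].mean(0).round().astype(int),end=" ")
```

```text
clock 17.1
joints [-0.118   0.3381 -0.6321  1.8934  0.2394  0.9811 -2.3479]
tcp_pos [0.4621 0.2653 0.2288]
orientation [-3.1374 -0.1248 -0.0061]
contact_force [ 0.9631 -0.2274 -0.4145]
grip_width 0.0003
[[ 0.997  0.079  0.004]
 [ 0.079 -0.997  0.002]
 [ 0.004 -0.002 -1.   ]]
orange stand y 0.08812342985711377 0.178396691343529 x -0.030553981925385127 0.0035403366009189533 184 tip x -0.019606813560669244
30 [ 59 101 161] 26 [ 59 101 161] 22 [ 59 101 162] 18 [ 60 102 163] 14 [ 60 103 164] 10 [ 63 105 164] 6 [ 96 126 169] 2 [134 147 161] -2 [152 159 163] -6 [166 173 177] -10 [167 174 178] -14 [168 174 179] -18 [168 174 179] -22 [168 174 179] -26 [168 174 180] -30 [169 175 180] -34 [168 174 180] -38 [169 174 180] -42 [168 174 180] -46 [169 175 180] -50 [169 175 181] -54 [169 175 181] -58 [168 174 181] -62 [169 174 181] -66 [169 175 181] -70 [168 174 181] -74 [168 174 181] -78 [169 175 182] -82 [176 181 187] -86 [141 147 152] -90 [64 77 99] -94 [38 62 98] -98 [ 51  70 102] -102 [117 113 109] -106 [138 129 117] -110 [136 127 115] 
-10 [139 131 123] -15 [134 127 118] -20 [140 131 121] -25 [130 137 147] -30 [169 174 182] -35 [170 174 183] -40 [169 174 182] -45 [168 174 182] -50 [168 174 181] -55 [168 174 181] -60 [169 175 181] -65 [169 174 181] -70 [169 175 181] -75 [168 174 180] -80 [168 174 180] -85 [169 175 180] -90 [168 175 179] -95 [168 174 179] -100 [167 174 178] -105 [168 175 179] -110 [167 175 179] -115 [167 174 177] -120 [165 173 177] -125 [100 122 152] -130 [ 71 109 164] -135 [194 197 189] -140 [217 217 202]
```

```bash
python3 -c "
from h import *
print(workorder.hand_in())"
```

```text
the job is handed in; nothing more can be done
None
```

The job is handed in at about 17 s of the 56 s: the wedge was worked loose at low force, drawn fully out, and left lying about 26 mm clear of the mouth; the tray is on the apron about 14 mm clear of its bay. The hand-in returned no verdict; these positions are measured from the top camera.

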